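# Post a sample pot through the spring gate of a drop-off box

### The arm

A 7-joint arm with a two-finger parallel gripper is mounted at the origin on the work surface. World frame = base frame: x ahead of the robot, y to its left, z up, the work surface at z = 0. Lengths are in m, angles in rad, forces in N, time in s.
With the tool pointing down it reaches from about 0.4 to 0.85 m from the base axis. Payload 10.4 kg.
Tool frame: the origin (TCP) lies on the centre line of the jaws, within the pads' length; the fingertips stand 22 mm ahead of it and the grasp point (between the pads) lies 3 mm ahead of it; x points along the fingers, y is the direction in which the jaws open and shut, and the axes are right-handed (so a half turn about x gives the same grasp; the last joint's range is limited). The gripper opens to 87 mm and grips with 3 to 60 N. Pads are 19 mm wide; open, the fingers measure 117 mm over their backs; the gripper's body (75 mm by 190 mm) begins 51 mm behind the grasp point.
Start: joints at [-1.339, 0.332, -0.065, 1.46, 0.022, 1.35, -0.088], TCP at [0.158, 0.605, 0.245] pointing down, gripper open.
Joint ranges: [-2.6, 2.6], [-0.5, 2.12], [-1.47, 1.34], [0.16, 2.42], [-1.27, 4.41], [0.06, 2.06], [-2.6, 2.6]. Speed limits (rad/s): [2.22, 2.22, 2.79, 2.79, 3.14, 3.14, 3.14].

### API

Orientations are given as a unit quaternion [x, y, z, w].
In Python, from bench import * gives the robot as it stands.
- The arm moves only by the tool arm_command, never from a script. Its argument "targets" is one flat list of numbers, 7 for each row, row after row: the turn, a rotation vector about the tool's x, y, z in units of 45 degrees (1.0 is 45 degrees), then the shift along the tool's x, y, z in units of 25 mm (1.0 is 25 mm), then the opening, from 0 (shut) to 1 (fully open). In form: [wx, wy, wz, tx, ty, tz, fingers, wx, wy, wz, tx, ty, tz, fingers, ...]. A call has 1 to 12 rows; each row shifts and turns the pose as measured when the row begins, along the tool's axes as they then stand; what a row does not reach is not made up. A row lasts 1/12 s, in which the tool goes at most 41.7 mm and 7.16 degrees, less where a joint would pass 70% of its speed; a pose out of reach is approached as far as the arm can. A call with a number of a shift or a turn outside -1 to 1 is refused whole. A call with a gripper value outside its range is refused whole. The fingers move at their own pace and stop on an object; "newtons" is the grip in N (left out, the last holds). Time passes only in rows, so rows that do not move let the fingers close. It gives the time, the measured TCP pose, the force and the opening at its end, in the units of the state.
- read_state(): the state, without advancing time (a new reading comes with each control period).
- camera(name): name is "scene" or "side" or "wrist"; returns the picture (480x640x3 uint8, red, green, blue); there is no depth.
- calibration(name): a dict with "camera_matrix" (3x3 intrinsics, pixels), "R" (3x3) and "t" (3): a world point X has camera coordinates R X + t; the wrist camera has in their place "tool_from_camera" (4x4, takes a point from camera to tool coordinates, whose origin is the TCP and whose axes are the tool frame's). Camera axes: x right, y down, z forward; pixel columns grow to the right and rows downward; lengths in m; the calibration is good to about 2 mm. The wrist camera is an equidistant fisheye: a pixel r from the principal point sees the ray r / f radians off the axis. A picture is of the moment at which its call begins: read the wrist's pose just before it. calibration takes no time and is no camera call.
- close_job(): hands the job in, once; it reports no verdict.
The state is a dict: "time": time; "joint_positions": joint angles; "joint_vel": joint speeds; "joint_torque": joint torques, N m; "ee_pos": TCP position; "eef_rot": TCP orientation; "ft_force": force on the tool from outside, world axes, zero at the start; "torque": the same for the moment, N m; "width": finger opening in m.
Only numpy, scipy, OpenCV 4.12 (cv2) and the standard library are available. Lean on these libraries where they do the work, as an engineer would, in place of code of your own. Each camera call takes 0.05 s, during which the arm holds its last target.

### The job

Post the blue-lidded sample pot into the white drop-off box: push the orange spring flap open with one finger, and while that finger keeps it open push the pot along its lane with the other finger until it drops into the bin, then draw the hand out so that the flap closes by itself. Only push the pot, gently: do not pinch or lift it, and do not shove the flap open with it. Leave the red- and yellow-lidded pots on the deck and everything else on the bench where they are.

Things in the scene. Friction and masses are not known exactly. Their poses are not given: they have to be found in the camera images.
- dropbox: White drop-off box, fixed, 355 mm long (x), 180 wide (y). Origin: on the bench top, in the middle of the gate plane; +x is the way the pot is pushed, +y left of that, z up. From x = -190 to 0 it is a flat deck 70 mm above the bench, with a lane along y = 0 between two aluminium rails (6 mm high, 46 mm apart, x = -185 to -20). Nothing is overhead: fingers pointing down can run along lane and gate.
- gate (a point): Middle of the gate, at deck height (70 mm above the bench), where the deck ends; axes as the box. The orange flap stands here across the lane, between two grey posts (16 mm square, 47 mm high above the deck, at y = +64 and -64 mm). Beyond this edge a pot drops into the bin.
- bin (a point): Middle of the bin's foam floor, 12 mm above the bench, 75 mm beyond the gate plane. The bin is open on top, inside from x = 0 to 150 mm and y = -70 to 70 mm of the box, its walls level with the deck.
- flap (a joint): Angle of the orange flap, rad: 0 shut, grows to 1.5 as it swings away from the lane, over the bin. Upright plate 110 mm wide, 4 mm thick, from 4 to 44 mm above the deck, turning about an upright axis in the gate plane at y = +56 mm of the box. A weak spring (0.7 N at the free edge when shut, 1.3 N at 1 rad) shuts it within about a second when let go.
- flap_edge (a point): Middle of the flap's free edge, 110 mm from the hinge and 24 mm above the deck; at y = -54 mm in the gate plane of the box when shut.
- blue_pot_mid (a point): The pot to post: a white plastic pot with a blue lid, 38 mm in diameter (lid; body 36 mm), 44 mm high, about 60 g; this point is its centre, 22 mm above its foot. It stands loose in the lane of the deck, its centre 98 to 125 mm before the gate plane, so that a finger fits between it and the flap.
- red_pot_mid (a point): A white plastic sample pot, 38 mm in diameter and 44 mm high, with a red lid; this point is its centre, 22 mm above its foot. It stands on the deck beside the lane, about 64 mm to the left (+y of the box) of the lane's middle line. Leave it alone.
- yellow_pot_mid (a point): A white plastic sample pot, 38 mm in diameter and 44 mm high, with a yellow lid; this point is its centre, 22 mm above its foot. It stands on the deck beside the lane, about 64 mm to the right (-y of the box) of the lane's middle line. Leave it alone.
- amber_bottle: Amber glass bottle with a blue cap, 70 mm in diameter, 150 mm high, loose; origin under its foot. Leave alone.
- wide_jar: White jar with a green lid, 80 mm in diameter, 110 mm high, loose on the bench; origin under its foot. Leave alone.
- beaker: Glass beaker, 70 mm in diameter, 85 mm high; origin under its foot. Leave alone.
- mortar: White mortar bowl, 100 mm in diameter, 55 mm high; origin under its foot. Leave alone.
- scoop: Steel spatula, 170 mm long, lying on the bench. Leave alone.
Things that resemble listed ones, but are neither listed nor needed, are in the scene too. Leave any grey look-alike of the part that bears blue_pot_mid alone.

How it is judged:
By the outcome, as a careful person would: the job done as asked, in the order asked, and still so for the second after the job is handed in, with the robot touching nothing.
It also fails if it takes over 35 s, if anything falls off the work surface, if the arm or the gripper's body presses on something with over 40 N, if the wrist force passes 120 N, or if a joint passes its speed limit or range.

## Working session

There is one attempt and no reset: what is moved stays moved. The work goes in short steps, Python scripts to look and compute and a tool call to move; the robot and the scene stay as the last step left them, time stands still between calls to the robot, and variables do not carry over. Pictures are saved under pics/ and viewed, and the job is handed in when it is done.

Besides the shell and the picture viewer there is one more tool, called after ">>>" as name(argument=value, ...), one argument or row to a line, values as JSON. arm_command: Moves the arm, as the interface text tells. Shifts and turns lie within -1 to 1; 1 stands for 25 mm of shift or 45 degrees of turn. Its arguments: {"type":"object","properties":{"targets":{"type":"array","items":{"type":"number","minimum":-1,"maximum":1}},"newtons":{"type":"number"}},"required":["targets"]}

```bash
mkdir -p pics; ls; python3 - <<'E'
from bench import *
import cv2
s=read_state();print(s)
for n in ["scene","side","wrist"]:
    im=camera(n);cv2.imwrite(f"pics/{n}0.png",im[:,:,::-1])
    print(n,calibration(n))
E
```

```text
pics
{'time': 0.0, 'joint_positions': array([-1.33859206,  0.33285565, -0.06472143,  1.46096198,  0.02160069,
        1.34995732, -0.0884955 ]), 'joint_vel': array([-6.40901209e-05,  2.00519482e-03,  4.85314774e-04, -9.84757128e-04,
        2.36504068e-04, -8.97150669e-05, -4.68727202e-04]), 'joint_torque': array([ 6.29950773e-04, -6.23242235e+01,  2.52855301e-02, -3.89893484e+01,
       -6.12175092e-02,  3.98166175e-02,  1.30844728e-04]), 'ee_pos': array([0.15743241, 0.60444908, 0.24375427]), 'eef_rot': array([ 0.08930336,  0.70142122, -0.0903509 ,  0.70133437]), 'ft_force': array([-0.49301203,  0.41793959, -0.44806784]), 'torque': array([-0.05351661,  0.03600411,  0.05244281]), 'width': 0.08686083764940782}
scene {'camera_matrix': array([[569.84646069,   0.        , 314.8474881 ],
       [  0.        , 569.84646069, 234.14655384],
       [  0.        ,   0.        ,   1.        ]]), 'R': array([[-0.86315512,  0.50485752, -0.009062  ],
       [ 0.41448149,  0.6981609 , -0.58376061],
       [-0.2883892 , -0.50763199, -0.81187526]]), 't': array([ 0.48797298, -0.10407906,  1.62283513])
[... 224 characters left out ...]
218393],
       [-0.012208  , -0.49184682, -0.87059616],
       [ 0.06665578,  0.86832414, -0.49149792]]), 't': array([-0.53276976,  0.06143253,  1.26315648])}
wrist {'camera_matrix': array([[371.64829954,   0.        , 322.56237215],
       [  0.        , 371.64829954, 239.44258201],
       [  0.        ,   0.        ,   1.        ]]), 'tool_from_camera': array([[-4.05457984e-04, -2.71939824e-01,  9.62314173e-01,
        -1.40272938e-01],
       [ 9.99999908e-01, -2.45925255e-04,  3.51840475e-04,
        -3.79810015e-04],
       [ 1.40977921e-04,  9.62314227e-01,  2.71939898e-01,
        -7.50604220e-02],
       [ 0.00000000e+00,  0.00000000e+00,  0.00000000e+00,
         1.00000000e+00]])}
```

View pics/scene0.png

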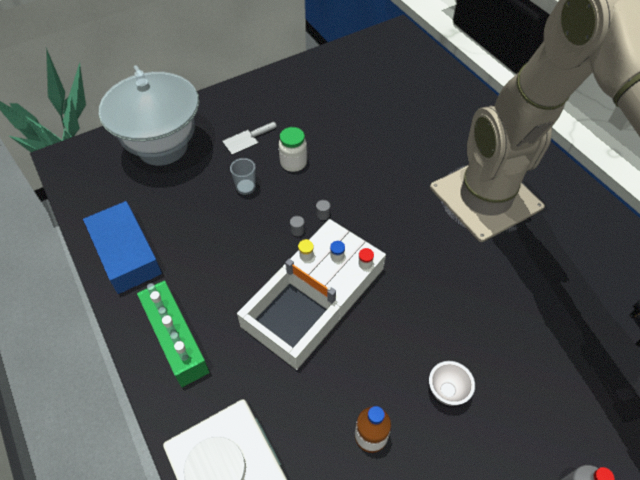

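View pics/side0.png

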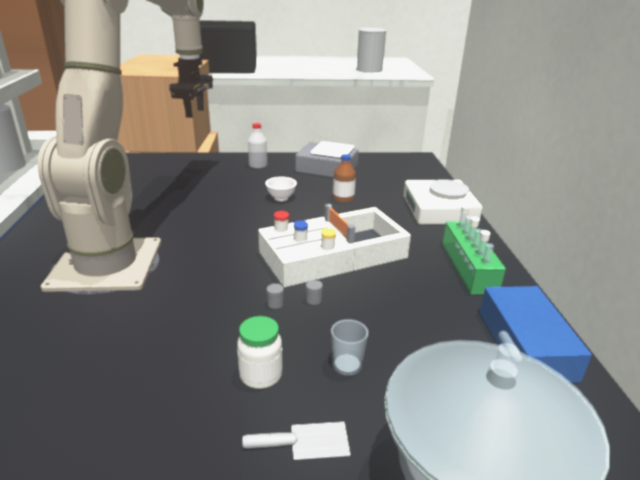

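View pics/wrist0.png

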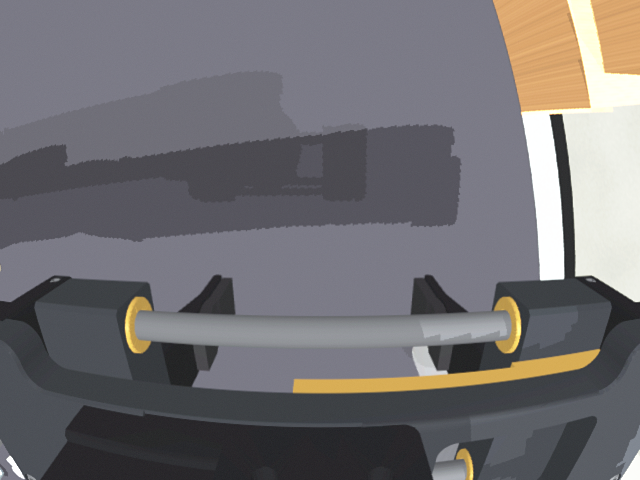

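Scene picture: the box is at about (312,290). Candidates for the pot are the blue lid in the lane at (338,247), the grey look-alikes on the bench at (297,225) and (323,209), and the blue bottle cap at (376,414). The blue-lidded one on the deck, between yellow (306,248) and red (366,256), fits. I'll enlarge it to confirm and measure.

```bash
cat > h.py <<'E'
import numpy as np, cv2
from bench import *
from scipy.spatial.transform import Rotation as Ro
def ray(name,uv):
    c=calibration(name);K=c["camera_matrix"];R=c["R"];t=c["t"]
    d=R.T@np.linalg.inv(K)@np.array([uv[0],uv[1],1.]);return -R.T@t,d
def onz(name,uv,z):
    o,d=ray(name,uv);return o+d*(z-o[2])/d[2]
def proj(name,X):
    c=calibration(name);p=c["camera_matrix"]@(c["R"]@np.asarray(X,float)+c["t"]);return p[:2]/p[2]
def tri(u1,u2):
    o1,d1=ray("scene",u1);o2,d2=ray("side",u2);d1/=np.linalg.norm(d1);d2/=np.linalg.norm(d2)
    s=np.linalg.lstsq(np.stack([d1,-d2],1),o2-o1,rcond=None)[0]
    a,b=o1+s[0]*d1,o2+s[1]*d2;return (a+b)/2,np.linalg.norm(a-b)
def blobs(im,lo,hi,roi,mina=8):
    h=cv2.cvtColor(im,cv2.COLOR_RGB2HSV);m=cv2.inRange(h,np.array(lo),np.array(hi))
    k=np.zeros_like(m);x0,y0,x1,y1=roi;k[y0:y1,x0:x1]=m[y0:y1,x0:x1]
    n,l,s,c=cv2.connectedComponentsWithStats(k);return [(c[i].round(1),s[i]) for i in range(1,n) if s[i][4]>=mina]
E
python3 - <<'E'
from h import *
sc=cv2.imread("pics/scene0.png")[:,:,::-1].copy();sd=cv2.imread("pics/side0.png")[:,:,::-1].copy()
cv2.imwrite("pics/c1.png",cv2.resize(sc[190:370,230:395,::-1],None,fx=3.3,fy=3.3,interpolation=2))
cv2.imwrite("pics/c2.png",cv2.resize(sd[195:310,250:420,::-1],None,fx=4.5,fy=4.5,interpolation=2))
for n,lo,hi in [("blue",(105,120,60),(125,255,255)),("yel",(22,120,100),(35,255,255)),("red",(0,180,100),(5,255,255)),("or",(6,150,80),(18,255,255))]:
    a=blobs(sc,lo,hi,(230,190,395,370));b=blobs(sd,lo,hi,(250,195,420,310))
    print(n,a,b)
    for q in a: print(onz("scene",q[0],.114).round(4))
    for q in b: print("  side",onz("side",q[0],.114).round(4))
E
```

```text
blue [(array([337.3, 247.3]), array([331, 241,  14,  14, 156], dtype=int32))] [(array([300.3, 224.5]), array([295, 220,  12,  10,  87], dtype=int32))]
[ 0.4977 -0.0051  0.114 ]
  side [ 0.4956 -0.0084  0.114 ]
yel [(array([305.2, 246.1]), array([298, 239,  15,  15, 180], dtype=int32))] [(array([328. , 235.1]), array([322, 233,  13,   5,  48], dtype=int32))]
[ 0.5633 -0.0482  0.114 ]
  side [ 0.5598 -0.0645  0.114 ]
red [(array([365.9, 254.9]), array([360, 249,  13,  13, 141], dtype=int32))] []
[0.45  0.049 0.114]
or [(array([309.7, 280.2]), array([292, 265,  35,  31, 283], dtype=int32))] [(array([334. , 212.5]), array([332, 210,   5,   6,  10], dtype=int32))]
[0.6023 0.0414 0.114 ]
  side [0.5862 0.0572 0.114 ]
```

View pics/c1.png

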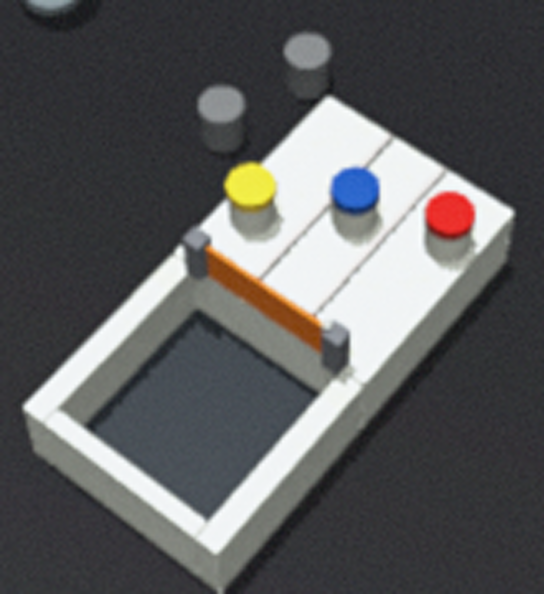

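View pics/c2.png

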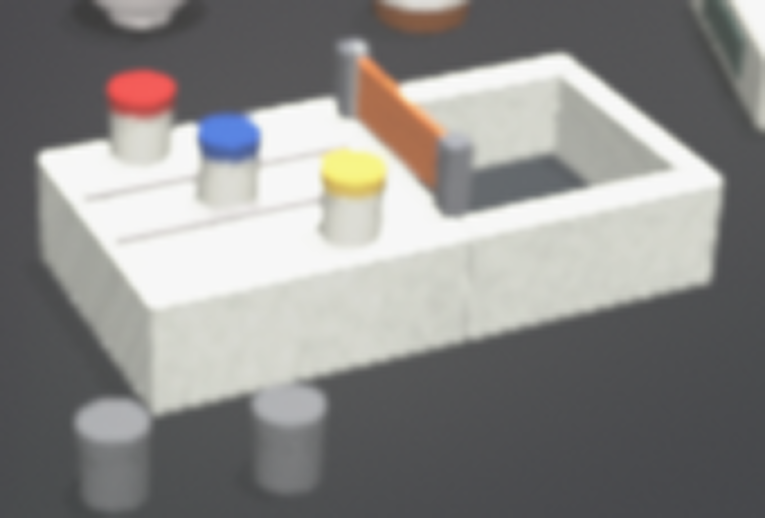

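Crops: the blue-lidded pot stands between the rails (crop 1 at (355,190), crop 2 at (228,135)). The flap is shut between the posts at crop 1 (197,238) and (336,335). Next I fit the box frame.

```bash
python3 - <<'E'
from h import *
f=lambda p,o,k:(np.array(p,float)+.5)/k-.5+o
S=lambda p:f(p,np.array([230,190]),3.3); D=lambda p:f(p,np.array([250,195]),4.5)
# box pts, z=.07
B=np.array([[-190,-90],[-190,90],[165,90],[165,-90],[0,-64],[0,64]])/1000
zs=[.07]*4+[.117]*2
sp=[(329,97),(513,213),(217,546),(27,408),(197,238),(336,332)]
dp=[(153,306),(40,152),(568,55),(720,182),(455,141),(352,46)]
def fit(P,Q):
    pc,qc=P.mean(0),Q.mean(0);H=(P-pc).T@(Q-qc);a=np.arctan2(H[0,1]-H[1,0],H[0,0]+H[1,1])
    R=np.array([[np.cos(a),-np.sin(a)],[np.sin(a),np.cos(a)]]);t=qc-R@pc;return a,R,t
W=[]
for nm,pp,T in (("scene",sp,S),("side",dp,D)):
    w=np.array([onz(nm,T(p),z)[:2] for p,z in zip(pp,zs)]);W.append(w)
    a,R,t=fit(B,w);print(nm,np.degrees(a),t.round(4),"res mm\n",((w-(B@R.T+t))*1000).round(1).tolist())
a,R,t=fit(np.vstack([B,B]),np.vstack(W));print("both",np.degrees(a),t)
for n,p,z in (("b",(337.3,247.3),.114),("y",(305.7,247.),.114),("r",(365.9,255.4),.114)):
    q=onz("scene",p,z)[:2];print(n,q,(R.T@(q-t)*1000).round(1))
q=onz("side",(300.3,223.5),.112)[:2];print("b side",(R.T@(q-t)*1000).round(1))
s=read_state();print(s["time"],Ro.from_quat(s["eef_rot"]).as_matrix().round(3))
E
```

```text
scene 21.01623151880077 [0.5958 0.0327] res mm
 [[1.1, 2.1], [2.8, 0.2], [-2.9, -5.4], [-2.3, 2.6], [0.7, 0.9], [0.6, -0.4]]
side 20.561888438710664 [0.5973 0.0371] res mm
 [[1.7, -1.4], [0.8, 1.3], [1.5, 1.5], [-2.5, -0.5], [-0.3, -1.7], [-1.4, 0.7]]
both 20.78721916988923 [0.5965585  0.03488295]
b [ 0.49770821 -0.00514672] [-106.6   -2.3]
y [ 0.56354506 -0.04523609] [-59.3 -63.2]
r [0.45080978 0.05020423] [-130.8   66. ]
b side [-106.1    3.9]
0.15 [[-0.     0.252  0.968]
 [-0.001  0.968 -0.252]
 [-1.    -0.001  0.   ]]
```

The box frame fits to a few mm: yaw about 20.8°, gate at (0.5965, 0.035), blue pot at box x ≈ -106, y ≈ 0. One finger goes between the pot and the flap and the other behind the pot, with the jaws along the lane, so the TCP goes to box x ≈ -91. First I travel there high.

>>> arm_command(
  targets=[0, 0, 0, 0, -1, 1, 1, 0, 0, 0, 0, -1, 1, 1, 0, 0, 0, 0, -1, 1, 1, 0, 0, 0, 0, -1, 1, 1, 0, 0, 0, 0, -1, 1, 1, 0, 0, 0, 0, -1, 1, 1, 0, 0, 0, 0, -1, 1, 1, 0, 0, 0, 0, -1, 1, 1, 0, 0, 0, 0, -1, 1, 1, 0, 0, 0, 0, -1, 1, 1, 0, 0, 0, 0, -1, 1, 1, 0, 0, 0, 0, -1, 1, 1],
  newtons=30,
)

```text
time: 1.15
ee_pos: [0.3744, 0.2271, 0.2391]
eef_rot: [0.084, 0.704, -0.086, 0.7]
ft_force: [1.3, 0.4, -0.4]
width: 0.0867
```

>>> arm_command(
  targets=[0, 0, 0, 0, -1, 1, 1, 0, 0, 0, 0, -1, 1, 1, 0, 0, 0, 0, -1, 1, 1, 0, 0, 0, 0, -1, 1, 1, 0, 0, 0, 0, -1, 1, 1, 0, 0, 0, 0, -1, 1, 1, 0, 0, 0, 0, -0.5, 0.7, 1, 0.15, 0, 0, 0, 0, 0, 1, 0.15, 0, 0, 0, 0, 0, 1, 0.15, 0, 0, 0, 0, 0, 1, 0.15, 0, 0, 0, 0, 0, 1, 0.15, 0, 0, 0, 0, 0, 1],
)

```text
time: 2.15
ee_pos: [0.5036, 0.0061, 0.2384]
eef_rot: [0.293, 0.643, -0.298, 0.641]
ft_force: [-0.0, -0.0, -0.2]
width: 0.0871
```

```bash
cat >> h.py <<'E'
A=np.radians(20.79);BR=np.array([[np.cos(A),-np.sin(A)],[np.sin(A),np.cos(A)]]);BT=np.array([.5966,.0349])
def goto(bx,by,z):
    s=read_state();M=Ro.from_quat(s["eef_rot"]).as_matrix();p=s["ee_pos"]
    bp=BR.T@(p[:2]-BT)*1000
    tgtM=np.array([[0,np.cos(A),np.sin(A)],[0,np.sin(A),-np.cos(A)],[-1,0,0]])
    d=np.append(BR@np.array([bx,by])/1000+BT,z/1000)-p
    rv=Ro.from_matrix(M.T@tgtM).as_rotvec()
    print("t",s["time"],"box",bp.round(1),"z",p[2].round(4),"F",s["ft_force"].round(2),"w",round(s["width"],4))
    print("turn units",(rv/np.pi*4).round(3),"shift units now",(M.T@d/.025).round(2),"after turn",(tgtM.T@d/.025).round(2))
E
python3 -c "
from h import *
goto(-91,0,200)"
```

```text
t 2.15 box [-97.2   6.1] z 0.2384 F [-0.02 -0.04 -0.19] w 0.0871
turn units [0.44  0.002 0.009] shift units now [1.54 0.16 0.31] after turn [1.54 0.25 0.24]
```

>>> arm_command(
  targets=[0.15, 0, 0, 0, 0, 0, 1, 0.15, 0, 0, 0, 0, 0, 1, 0.14, 0, 0.01, 0, 0, 0, 1, 0, 0, 0, 0.7, 0.12, 0.12, 1, 0, 0, 0, 0.7, 0.12, 0.12, 1, 0, 0, 0, 0, 0, 0, 1],
)

```text
time: 2.65
ee_pos: [0.5112, 0.0023, 0.2024]
eef_rot: [0.41, 0.575, -0.409, 0.577]
ft_force: [0.4, -0.4, -0.5]
width: 0.0869
```

```bash
python3 -c "
from h import *
goto(-91,0,200)
for n in ('scene','side','wrist'): cv2.imwrite(f'pics/{n}1.png',camera(n)[:,:,::-1])
a=cv2.imread('pics/scene1.png')[150:370,200:420];b=cv2.imread('pics/side1.png')[110:330,220:440]
cv2.imwrite('pics/m1.png',cv2.resize(np.hstack([a,b]),(800,400)))
"
```

```text
t 2.65 box [-91.4  -0.2] z 0.2024 F [ 0.4  -0.37 -0.52] w 0.0869
turn units [-0.035  0.002 -0.003] shift units now [ 0.1   0.01 -0.01] after turn [ 0.1   0.01 -0.01]
```

View pics/wrist1.png

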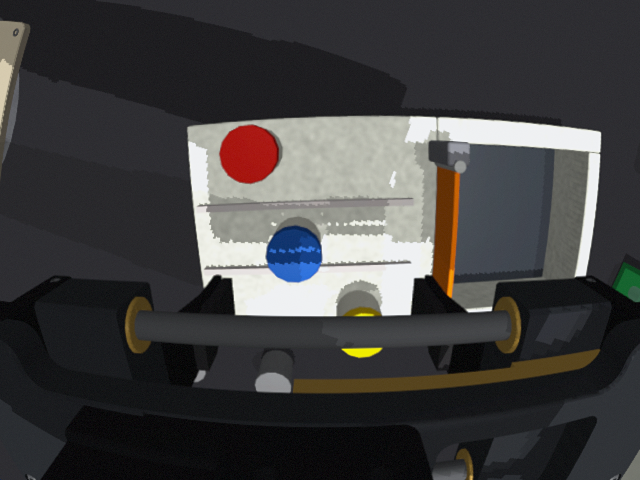

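View pics/m1.png

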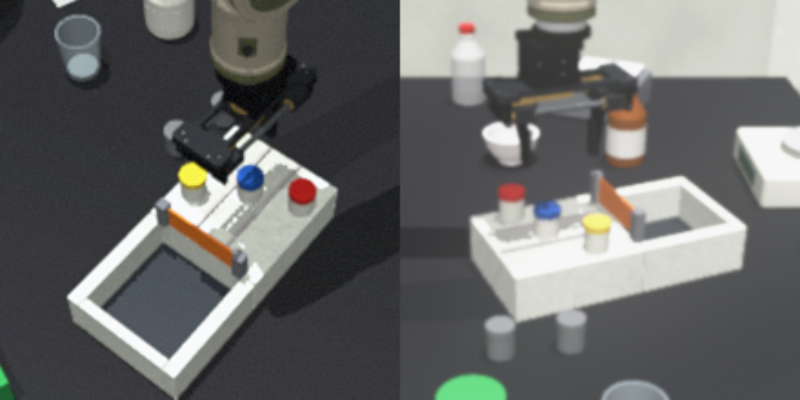

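Wrist view: blue lid at (294,254), rails at rows about 202 and 265, flap at column about 445. The fingers straddle the lane. I'll refine the box frame from this view.

```bash
cat >> h.py <<'E'
def wr(uv,z,s):
    c=calibration("wrist");K=c["camera_matrix"];x=(uv[0]-K[0,2])/K[0,0];y=(uv[1]-K[1,2])/K[1,1];r=np.hypot(x,y)
    d=np.array([np.sin(r)*x/r,np.sin(r)*y/r,np.cos(r)]) if r>0 else np.array([0,0,1.])
    T=c["tool_from_camera"];M=Ro.from_quat(s["eef_rot"]).as_matrix()
    o=s["ee_pos"]+M@T[:3,3];d=M@T[:3,:3]@d;return o+d*(z-o[2])/d[2]
E
python3 - <<'E'
from h import *
s=read_state()
im=cv2.imread("pics/wrist1.png")[:,:,::-1].copy()
for n,uv,z in [("blue",(294,254),.114),("red",(249,154),.114),("railL0",(200,205.5),.076),("railL1",(412,199),.076),("railR0",(206,268),.076),("railR1",(410,262.5),.076),
 ("flaptop lane-side up",(441,170),.114),("flaptop low",(433,290),.114),("back-left corner",(189,127),.07),("far-left",(601,132),.07)]:
    w=wr(uv,z,s);print(n,w.round(4),(BR.T@(w[:2]-BT)*1000).round(1))
c=im[230:340,380:480];cv2.imwrite("pics/w1c.png",cv2.resize(im[100:340,170:480,::-1],None,fx=2.5,fy=2.5))
E
```

```text
blue [ 0.4947 -0.0045  0.114 ] [-109.2   -0.7]
red [0.4474 0.0484 0.114 ] [-134.7   65.5]
railL0 [ 0.4157 -0.0044  0.076 ] [-183.    27.5]
railL1 [0.5659 0.0526 0.076 ] [-22.4  27.5]
railR0 [ 0.4329 -0.052   0.076 ] [-183.9  -23.1]
railR1 [0.584  0.0056 0.076 ] [-22.2 -22.9]
flaptop lane-side up [0.566 0.08  0.114] [-12.6  53. ]
flaptop low [0.5945 0.0016 0.114 ] [-13.8 -30.4]
back-left corner [0.3883 0.0499 0.07  ] [-189.4   88. ]
far-left [0.7181 0.1772 0.07  ] [164.1  89.9]
```

View pics/w1c.png

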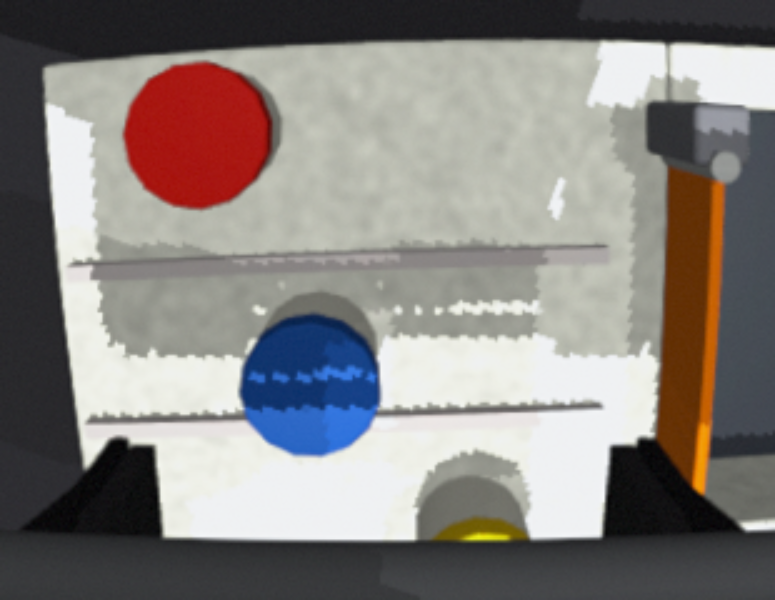

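>>> arm_command(
  targets=[-0.03, 0, 0, 0.8, -0.02, 0, 1, 0, 0, 0, 0.8, 0, 0, 1, 0, 0, 0, 0.7, 0, 0, 1, 0, 0, 0, 0.6, 0, 0, 1, 0, 0, 0, 0.5, 0, 0, 1, 0, 0, 0, 0.35, 0, 0, 1, 0, 0, 0, 0, 0, 0, 1],
)

```text
time: 3.38
ee_pos: [0.5166, 0.0046, 0.1163]
eef_rot: [0.406, 0.578, -0.396, 0.586]
ft_force: [0.2, 0.4, -0.1]
width: 0.0867
```

```bash
python3 -c "
from h import *
goto(-91,0.5,104)
for n in ('scene','side','wrist'): cv2.imwrite(f'pics/{n}2.png',camera(n)[:,:,::-1])
a=cv2.imread('pics/scene2.png')[190:370,230:410];b=cv2.imread('pics/side2.png')[140:320,240:420]
cv2.imwrite('pics/m2.png',cv2.resize(np.hstack([a,b]),(800,400)))
"
```

```text
t 3.3833 box [-85.5   0.1] z 0.1163 F [ 0.16  0.43 -0.1 ] w 0.0867
turn units [ 0.002  0.002 -0.022] shift units now [ 0.49 -0.23 -0.02] after turn [ 0.49 -0.22 -0.02]
```

View pics/wrist2.png

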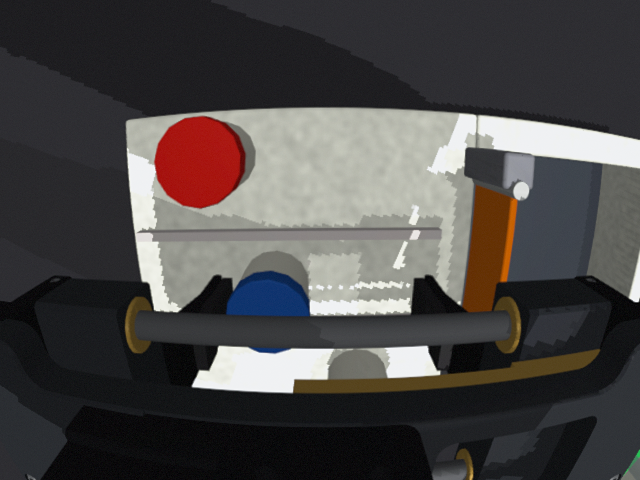

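View pics/m2.png

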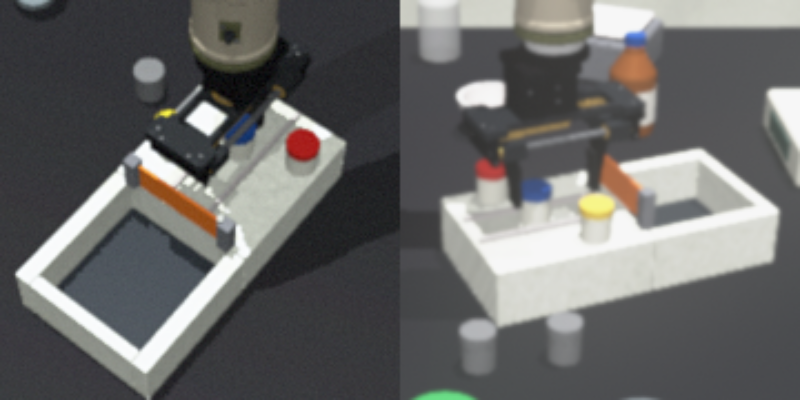

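Tips are at 0.094 m around the pot, with nothing touched (force about 0). The hand drifted 5 mm forward while descending, so I step back before going lower.

>>> arm_command(
  targets=[0, 0, -0.02, 0, -0.23, 0, 1, 0, 0, 0, 0.2, 0, -0.01, 1, 0, 0, 0, 0.2, 0, 0, 1, 0, 0, 0, 0, 0, 0, 1],
)

```text
time: 3.87
ee_pos: [0.5133, 0.0028, 0.11]
eef_rot: [0.403, 0.58, -0.399, 0.584]
ft_force: [-0.7, -0.0, -0.3]
width: 0.0873
```

```bash
python3 -c "
from h import *
goto(-91,0.5,104)
s=read_state();cv2.imwrite('pics/wrist3.png',camera('wrist')[:,:,::-1])
im=cv2.imread('pics/wrist3.png')[:,:,::-1].copy()
print(blobs(im,(105,120,60),(125,255,255),(180,200,480,400),100))
"
```

```text
t 3.8667 box [-89.3  -0.4] z 0.11 F [-0.72 -0.02 -0.32] w 0.0873
turn units [ 0.002  0.003 -0.009] shift units now [ 0.24 -0.07 -0.04] after turn [ 0.24 -0.07 -0.04]
[(array([275.9, 299.2]), array([ 232,  277,   86,   40, 2569], dtype=int32)), (array([276.5, 353. ]), array([245, 347,  64,  15, 634], dtype=int32))]
```

>>> arm_command(
  targets=[0, 0, -0.01, 0.22, 0, -0.02, 1, 0, 0, 0, 0, 0, 0, 1, 0, 0, 0, 0, 0.1, 0, 1, 0, 0, 0, 0, 0.1, 0, 1, 0, 0, 0, 0, 0.1, 0, 1, 0, 0, 0, 0, 0.15, 0, 1, 0, 0, 0, 0, 0.15, 0, 1, 0, 0, 0, 0, 0.15, 0, 1, 0, 0, 0, 0, 0.15, 0, 1],
)

```text
time: 4.67
ee_pos: [0.5363, 0.0121, 0.1042]
eef_rot: [0.4, 0.582, -0.402, 0.583]
ft_force: [-1.0, -0.3, 0.6]
width: 0.0867
```

```bash
python3 -c "
from h import *
goto(-60,0.5,104)
s=read_state();cv2.imwrite('pics/wrist4.png',camera('wrist')[:,:,::-1])
im=cv2.imread('pics/wrist4.png')[:,:,::-1].copy()
print(blobs(im,(105,120,60),(125,255,255),(180,200,480,400),100))
"
```

```text
t 4.6667 box [-64.5   0.1] z 0.1042 F [-1.02 -0.28  0.58] w 0.0867
turn units [0.002 0.003 0.002] shift units now [ 0.01  0.18 -0.02] after turn [ 0.01  0.18 -0.02]
[(array([264.1, 301.6]), array([ 221,  283,   87,   34, 2090], dtype=int32)), (array([264.8, 356.1]), array([ 225,  346,   79,   24, 1240], dtype=int32))]
```

View pics/wrist4.png

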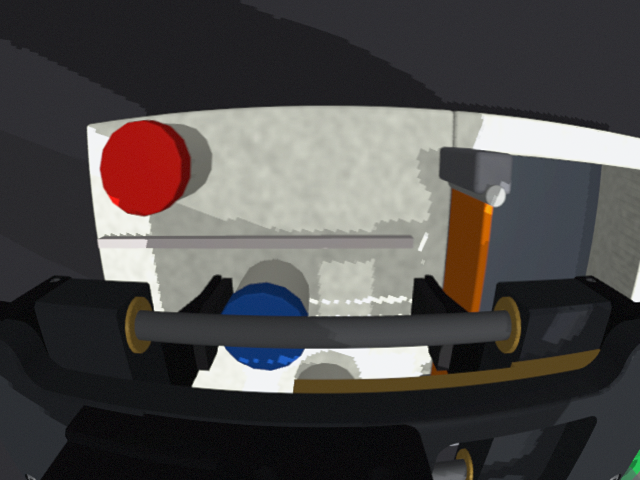

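Pot (lid at (265,325)) is riding against the back finger and upright; the front finger is about to meet the flap. Continuing slowly.

>>> arm_command(
  targets=[0, 0, 0, 0, 0.18, 0, 1, 0, 0, 0, 0, 0.18, 0, 1, 0, 0, 0, 0, 0.18, 0, 1, 0, 0, 0, 0, 0.18, 0, 1, 0, 0, 0, 0, 0.18, 0, 1, 0, 0, 0, 0, 0.18, 0, 1, 0, 0, 0, 0, 0.18, 0, 1, 0, 0, 0, 0, 0.18, 0, 1, 0, 0, 0, 0, 0.18, 0, 1, 0, 0, 0, 0, 0.18, 0, 1],
)

```text
time: 5.55
ee_pos: [0.5807, 0.029, 0.1029]
eef_rot: [0.399, 0.583, -0.404, 0.581]
ft_force: [-2.7, -1.9, 0.6]
width: 0.087
```

```bash
python3 -c "
from h import *
goto(-20,0.5,104)
for n in ('scene','side','wrist'): cv2.imwrite(f'pics/{n}5.png',camera(n)[:,:,::-1])
a=cv2.imread('pics/scene5.png')[190:370,230:410];b=cv2.imread('pics/side5.png')[140:320,240:420];c=cv2.imread('pics/wrist5.png')[100:400,80:560]
cv2.imwrite('pics/m5.png',np.vstack([cv2.resize(np.hstack([a,b]),(640,320)),cv2.resize(c,(640,270))]))
"
```

```text
t 5.55 box [-16.9   0.1] z 0.1029 F [-2.71 -1.88  0.63] w 0.087
turn units [0.001 0.002 0.009] shift units now [-0.04 -0.12 -0.02] after turn [-0.04 -0.12 -0.02]
```

View pics/m5.png

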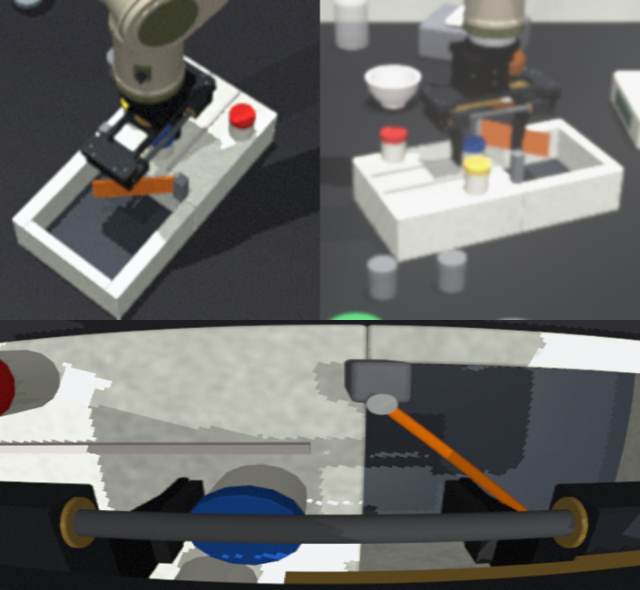

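Flap is held about 45–50° open by the front finger, with the pot well clear behind (lid at about (245,525) in the mosaic). Continuing to the edge.

>>> arm_command(
  targets=[0, 0, 0, -0.02, 0.18, 0, 1, 0, 0, 0, -0.01, 0.18, 0, 1, 0, 0, 0, -0.01, 0.18, 0, 1, 0, 0, 0, -0.01, 0.18, 0, 1, 0, 0, 0, -0.01, 0.18, 0, 1, 0, 0, 0, -0.01, 0.15, 0, 1, 0, 0, 0, 0, 0.12, 0, 1, 0, 0, 0, 0, 0.12, 0, 1, 0, 0, 0, 0, 0.12, 0, 1],
)

```text
time: 6.45
ee_pos: [0.617, 0.0422, 0.1048]
eef_rot: [0.399, 0.583, -0.404, 0.582]
ft_force: [-1.6, -2.5, 0.4]
width: 0.0869
```

```bash
python3 -c "
from h import *
goto(25,0.5,104)
for n in ('scene','side','wrist'): cv2.imwrite(f'pics/{n}6.png',camera(n)[:,:,::-1])
a=cv2.imread('pics/scene6.png')[190:370,230:410];b=cv2.imread('pics/side6.png')[140:320,240:420];c=cv2.imread('pics/wrist6.png')[100:400,80:560]
cv2.imwrite('pics/m6.png',np.vstack([cv2.resize(np.hstack([a,b]),(640,320)),cv2.resize(c,(640,270))]))
"
```

```text
t 6.45 box [21.7 -0.4] z 0.1048 F [-1.6  -2.5   0.36] w 0.0869
turn units [0.001 0.003 0.007] shift units now [ 0.03  0.13 -0.04] after turn [ 0.03  0.13 -0.04]
```

View pics/m6.png

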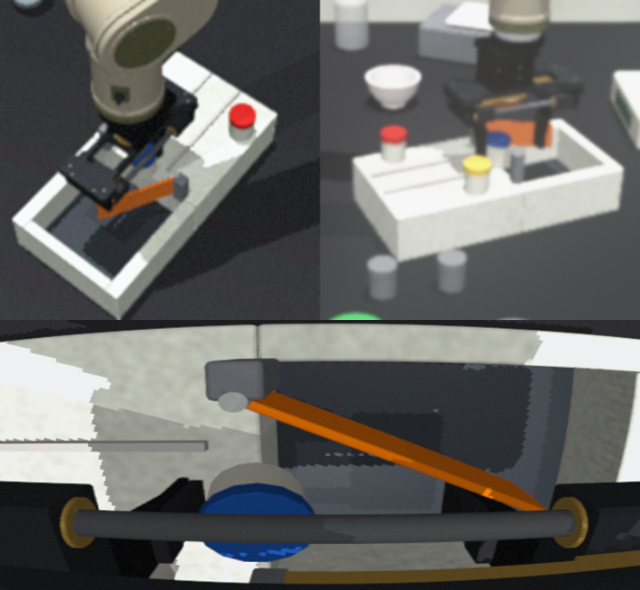

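Pot is on the edge (lid at about (258,517) in the mosaic), flap about 65° open. A few more millimetres, staying below TCP x ≈ 45 so that the flap stays on the finger.

>>> arm_command(
  targets=[0, 0, 0, 0, 0.12, -0.01, 1, 0, 0, 0, 0, 0.12, -0.01, 1, 0, 0, 0, 0, 0.12, 0, 1, 0, 0, 0, 0, 0.12, 0, 1, 0, 0, 0, 0, 0, 0, 1, 0, 0, 0, 0, 0, 0, 1],
)

```text
time: 7.1
ee_pos: [0.6291, 0.0473, 0.105]
eef_rot: [0.4, 0.582, -0.403, 0.582]
ft_force: [-1.7, -2.0, 0.8]
width: 0.0869
```

```bash
python3 -c "
from h import *
goto(40,0.5,104)
for n in ('scene','side','wrist'): cv2.imwrite(f'pics/{n}7.png',camera(n)[:,:,::-1])
a=cv2.imread('pics/scene7.png')[190:370,230:410];b=cv2.imread('pics/side7.png')[140:320,240:420];c=cv2.imread('pics/wrist7.png')[100:400,80:560]
cv2.imwrite('pics/m7.png',np.vstack([cv2.resize(np.hstack([a,b]),(640,320)),cv2.resize(c,(640,270))]))
"
```

```text
t 7.1 box [34.8  0. ] z 0.105 F [-1.66 -1.97  0.77] w 0.0869
turn units [0.    0.003 0.006] shift units now [ 0.04  0.21 -0.02] after turn [ 0.04  0.21 -0.02]
```

View pics/m7.png

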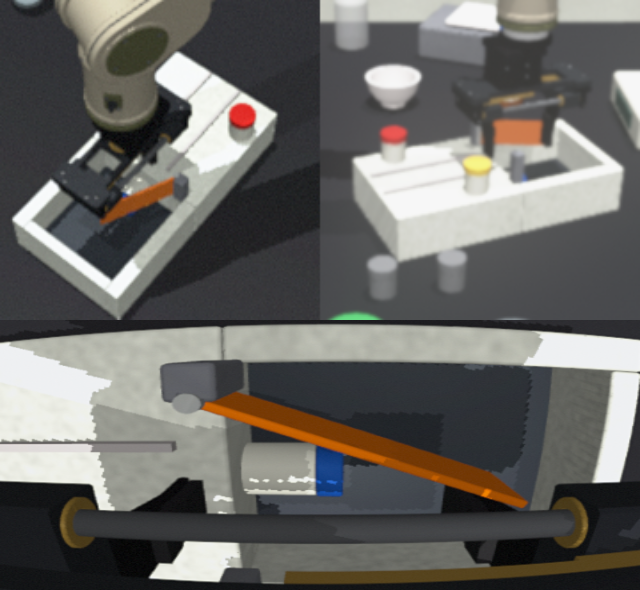

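Pot has dropped: it lies in the bin at mosaic (293,470). Lifting straight out to release the flap.

>>> arm_command(
  targets=[0, 0, 0, -0.4, 0, 0, 1, 0, 0, 0, -0.7, 0, 0, 1, 0, 0, 0, -0.8, 0, 0, 1, 0, 0, 0, -0.8, 0, 0, 1, 0, 0, 0, -0.8, -0.2, 0, 1, 0, 0, 0, -0.8, -0.8, 0, 1, 0, 0, 0, -0.8, -0.8, 0, 1, 0, 0, 0, 0, -0.8, 0, 1, 0, 0, 0, 0, -0.8, 0, 1, 0, 0, 0, 0, -0.8, 0, 1, 0, 0, 0, 0, 0, 0, 1, 0, 0, 0, 0, 0, 0, 1],
)

```text
time: 8.25
ee_pos: [0.5286, 0.0114, 0.2482]
eef_rot: [0.403, 0.582, -0.399, 0.584]
ft_force: [-0.5, -0.8, -0.8]
width: 0.0871
```

>>> arm_command(
  targets=[0, 0, 0, 0, 0, 0, 1, 0, 0, 0, 0, 0, 0, 1, 0, 0, 0, 0, 0, 0, 1, 0, 0, 0, 0, 0, 0, 1, 0, 0, 0, 0, 0, 0, 1, 0, 0, 0, 0, 0, 0, 1],
)

```text
time: 8.75
ee_pos: [0.5307, 0.0129, 0.2492]
eef_rot: [0.403, 0.581, -0.398, 0.584]
ft_force: [-0.5, -0.1, 0.5]
width: 0.0872
```

```bash
python3 -c "
from h import *
goto(-50,0.5,230)
for n in ('scene','side','wrist'): cv2.imwrite(f'pics/{n}8.png',camera(n)[:,:,::-1])
a=cv2.imread('pics/scene8.png')[190:370,230:410];b=cv2.imread('pics/side8.png')[140:320,240:420];c=cv2.imread('pics/wrist8.png')[100:400,80:560]
cv2.imwrite('pics/m8.png',np.vstack([cv2.resize(np.hstack([a,b]),(640,320)),cv2.resize(c,(640,270))]))
sd=cv2.imread('pics/side8.png')[:,:,::-1].copy();sc=cv2.imread('pics/scene8.png')[:,:,::-1].copy()
print(blobs(sd,(22,120,100),(35,255,255),(250,195,420,310)),blobs(sc,(0,180,100),(5,255,255),(230,190,395,370)))
"
```

```text
t 8.75 box [-69.4   2.8] z 0.2492 F [-0.52 -0.13  0.55] w 0.0872
turn units [ 0.006 -0.001 -0.01 ] shift units now [0.77 0.77 0.1 ] after turn [0.77 0.78 0.09]
[(array([327.7, 235.3]), array([322, 233,  13,   5,  42], dtype=int32))] [(array([365.9, 255. ]), array([359, 249,  14,  13, 138], dtype=int32))]
```

View pics/m8.png

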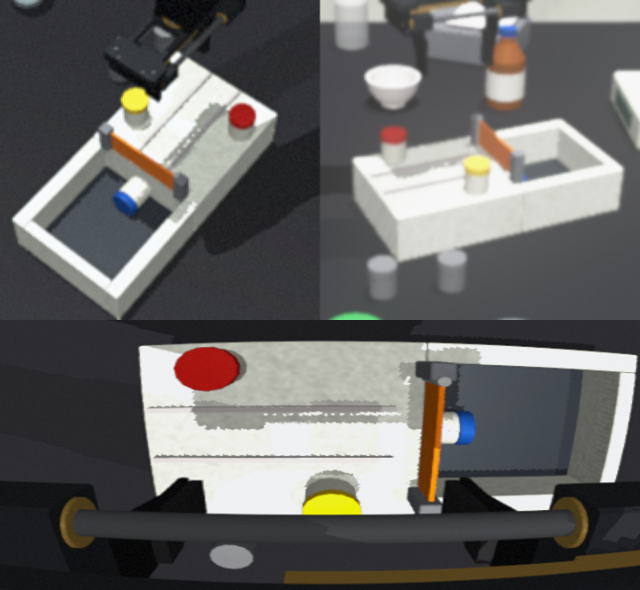

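The flap is shut between its posts, the pot lies in the bin (scene crop at (132,195)), and the red and yellow pots are where they were.

```bash
python3 -c "
from bench import *
print(close_job())"
```

```text
the job is handed in; nothing more can be done
None
```

The blue-lidded pot is in the bin and the flap has closed by itself. I handed the job in just after 8.75 s on the robot's clock.

- **How it went:** I set the open jaws along the lane, with one finger between the pot and the flap and the other behind the pot. The front finger swung the flap to roughly 65° and held it there while the rear finger pushed the pot over the edge. I then lifted the hand straight out.
- **Last checks:** In all three views the flap looks shut and the pot lies on its side in the bin. The red lid (scene view) and yellow lid (side view) are within half a pixel of where they started. The arm is clear, and the force readings taken after each move stayed under about 3.5 N.
- **Order of pushing:** The jaws are too short to reach the flap from behind the pot's starting place. So the rear finger slid the pot about 25 mm along the lane before the front finger met the flap. The flap was well open before the pot came near it.
- **Disagreements:** The camera views differed by up to about 5 mm on the box position, and the hand drifted about 5 mm forward on the way down. I corrected the drift before pushing; the pot was not visibly touched.

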